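# Hold the check standard in the photometer's slot

### The job

Do the check of the photometer: first lift the dust cap off its slot and set it down upright in the steel tray. Then take the check standard with the round window (the taller one) out of the stand (leave the shorter, solid one there), pass its blade down through the slot and push it fully home, until its shoulders meet the collar, and finish while still gripping it and holding it down there, because the sprung ejector lifts it out again if you let go. Leave the beaker, the timer and the tape roll where they are.

Things in the scene. Friction and masses are not known exactly. Their poses are not given: they have to be found in the camera images.
- photometer: White bench photometer, fixed: 170 mm front to back (x), 200 mm wide (y), sloping screen panel in front, a block 88 mm high behind it. In the block's top is the slot, in a black collar 56 mm (y) by 28 mm (x) that rises 8 mm above the block. Origin: centre of the footprint, on the worktop. The slot's centre is 40 mm from it along +x. Covered by the dust cap at the start.
- slot_mouth (a point): Centre of the slot's mouth, level with the collar's top, 96 mm above the worktop. x runs across the slot, y along it, z up. The slot is 38 mm along y and 10 mm along x, 2 mm more than the blade both ways, with a 2.5 mm bevel round the mouth, and straight and open for more than the blade's length.
- ejector (a joint): Sprung ejector inside the slot, in m: 0 at rest, its top 28 mm below the collar's top; grows as the blade pushes it down: 0.034 with the blade fully home, stop at 0.036. It pushes back with 1.5 N at first, 4.6 N with the blade home.
- cap_grip (a point): Grip point in the rib of the loose grey dust cap, on the centre line, 12 mm below the rib's top, 24 mm above the lid, 35 mm above the cap's lower edge. Lid 36 mm (x) by 64 mm (y), 11 mm high; rib 10 mm thick (x), 40 mm long (y), 36 mm high. The skirt reaches 7 mm down round the collar with 1 mm play: lift straight up. Hollow, 30 to 65 g. z up; x, y parallel to the slot's at the start.
- tray_floor (a point): Centre of the inner floor (4 mm above the worktop) of the shallow steel tray, fixed. Floor 90 mm (x) by 130 mm (y), rim 12 mm high, 108 by 148 mm outside. x along the short side, y along the long side, z up.
- filter_std_grip (a point): Grip point in the grey tab of the loose check standard with a 20 mm round window in its blade, the taller of the two: 88 mm above the blade's foot, 26 mm above its shoulders' underside, 20 mm below its top. Aluminium blade 36 mm (y) x 8 mm (x) x 62 mm, bevelled foot; shoulders 50 (y) x 16 (x) x 6 mm high; tab 30 (y) x 10 (x) x 40 mm high. 40 to 85 g. z up. In either pocket of the stand.
- blank_std_grip (a point): Grip point of the solid standard, 80 mm above its foot: same blade and shoulders but no window, and a smaller tab, 18 mm (y) x 10 mm (x) x 24 mm high, so that it is 92 mm high and the windowed one 108 mm. It stays in the stand.
- stand: White stand, fixed: block 34 mm (x) by 124 mm (y), 36 mm high, on a foot 46 by 136 mm. Origin: centre of its underside. The two standards stand upright in line in it at y = +29 and -29 mm, same axes, feet 8 mm above the worktop, in pockets 28 mm deep with 2 mm play (lift straight up). The window shows just above the block.
- beaker: Clear plastic beaker with used pipettes in it, 106 mm wide, 116 mm high, loose bystander; origin at the centre of its underside.
- timer: White lab timer, 64 x 62 x 19 mm, loose bystander lying on the worktop; origin at the centre of its underside.
- tape_roll: Roll of label tape lying flat, 61 mm across, 19 mm high, loose bystander; origin at the centre of its underside.
There are look-alikes about, which are no part of the job. There is more than one size of the part that bears cap_grip; the job needs the largest.

How it is judged:
By the outcome, as a careful person would: the job done as asked, in the order asked, and still so for the second after the job is handed in, while the arm keeps its last pose, push and grip.
It also fails if it takes over 58 s, if anything falls off the work surface, if the arm or the gripper's body presses on something with over 40 N, if the wrist force passes 120 N, or if a joint passes its speed limit or range.

### The arm

A 6-joint arm with a two-finger parallel gripper is mounted at the origin on a cart in front of the work surface, level with it; the furniture and walls round the work are solid. World frame = base frame: x ahead of the robot, y to its left, z up, the work surface at z = 0. Lengths are in mm, angles in rad, forces in N, time in s.
With the tool pointing down it reaches from about 350 to 775 mm from the base axis. Payload 5.5 kg.
Tool frame: the origin (TCP) lies midway between the tips of the shut fingers; the grasp point (between the pads) lies r.hold_point_z behind it (r.hold_point_z is the distance from the TCP to the grasp point, in mm); z points along the fingers, y is the line along which they close (so a half turn about z gives the same grasp; the last joint's range is limited). The gripper opens to 85 mm and grips with 20 to 120 N. Pads are 22 mm wide; open, the fingers measure 114 mm over their backs; the gripper's body (76 mm by 85 mm) begins 54 mm behind the grasp point. The pads swing forward as they close: fully open they stand 13 mm farther back than shut.
Start: joints at [1.187, 0.313, 0.046, 1.304, 0, 1.431], TCP at [138.823, 558.032, 231.323] pointing down, gripper open.
Joint ranges: [-2.76, 2.76], [-0.86, 1.69], [-1.03, 1.26], [-2.2, 2.34], [-1.47, 1.5], [-3.14, 3.14]. Speed limits (rad/s): [2.57, 2.57, 3.14, 3.14, 3.14, 3.14].

### API

Orientations are given as a rotation vector (axis times angle).
In Python, from rig import status, cams, workorder, r gives the robot as it stands.
- The arm moves only by the shell command python3 -m pendant 'ROWS' [OPENING]. ROWS is JSON, a list of rows, each an object with "offset": the shift along the tool's x, y, z in cm, a list of three; "rotation": the turn, a rotation vector about the tool's x, y, z in degrees, a list of three. In form: [{"offset": [tx, ty, tz], "rotation": [wx, wy, wz]}, ...]. A call has 1 to 8 rows; each row is the pose to reach, as a shift and turn from the pose commanded when the call began, along the tool's axes at that moment; what a row does not reach only later rows make up. A row lasts 1/8 s, in which the tool goes at most 62.5 mm and 10.7 degrees, less where a joint would pass 70% of its speed; a pose out of reach is approached as far as the arm can. A call with a gripper value outside its range is refused whole. OPENING is the finger opening in cm, from 0 to 8.54, set as the call begins (- or left out, the last holds). The fingers move at their own pace and stop on an object; the grip force is fixed at half the most. Time passes only in rows, so rows that repeat a pose let the fingers close. It gives the time, the measured TCP pose, the force, the opening and the grip force at its end, in the units of the state.
- status.sense(): the state, without advancing time (a new reading comes with each control period).
- cams.grab_frame(name): name is "side" or "top" or "wrist"; returns a dict with "color" (420x560x3 uint8, blue, green, red), "depth" (420x560 float32, mm along the optical axis (not along the pixel's ray), 0 where there is no reading), "fx", "fy", "cx", "cy" (pixels), "xyz" and "rotation" of the camera in the world. Camera axes: x right, y up, looking along -z (the intrinsics and any distortion apply to the point x, -y, -z); pixel columns grow to the right and rows downward; lengths in mm; the calibration is good to about 2 mm. A picture is of the moment at which its call begins.
- workorder.finish_job(): hands the job in; it is judged then, once.
The state is a dict: "time_s": time; "q": joint angles; "joint_vel": joint speeds; "effort": joint torques, N m; "tcp_pos": TCP position; "tcp_rot": TCP orientation; "ft_force": force on the tool from outside, world axes, zero at the start; "moment": the same for the moment, N m; "grip_width": finger opening in mm; "grip_force": force on a finger pad.
Only numpy, scipy, OpenCV 4.12 (cv2) and the standard library are available. Lean on these libraries where they do the work, as an engineer would, in place of code of your own. Each camera call takes 0.05 s, during which the arm holds its last target. There are 200 camera calls.

## Working session

There is one attempt and no reset: what is moved stays moved. The work goes in short steps, Python scripts to look and compute and a shell command to move; the robot and the scene stay as the last step left them, time stands still between calls to the robot, and variables do not carry over. Pictures are saved under pics/ and viewed, at most 10 in all, crops included, and the job is handed in when it is done.

```bash
mkdir -p pics; ls; cat > h.py <<'E'
import numpy as np, cv2
from rig import status, cams, workorder, r
from scipy.spatial.transform import Rotation as R
def rot(a):
    a=np.array(a,float)
    return a if a.shape==(3,3) else R.from_rotvec(a).as_matrix()
def pts(f):
    d=f["depth"]; v,u=np.mgrid[:d.shape[0],:d.shape[1]]
    c=np.stack([(u-f["cx"])/f["fx"]*d,-(v-f["cy"])/f["fy"]*d,-d],-1)
    p=c@rot(f["rotation"]).T+np.array(f["xyz"]); p[d==0]=np.nan
    return p
def ray(f,u,v,z):
    c=np.stack([(np.asarray(u)-f["cx"])/f["fx"],-(np.asarray(v)-f["cy"])/f["fy"],-np.ones_like(np.asarray(u,float))],-1)@rot(f["rotation"]).T
    o=np.array(f["xyz"]); return o+c*((z-o[2])/c[...,2])[...,None]
E
python3 - <<'E'
from h import *
import pickle
F={}
for n in("top","side","wrist"):
    f=cams.grab_frame(n);F[n]=f;cv2.imwrite(f"pics/{n}0.png",f["color"])
    print(n,{k:(v if k not in("color","depth") else v.shape) for k,v in f.items()})
pickle.dump(F,open("f0.pkl","wb"))
print(status.sense(),r.hold_point_z)
E
```

```text
pics
top {'color': (420, 560, 3), 'depth': (420, 560), 'fx': 458.8898455191639, 'fy': 458.8898455191639, 'cx': 281.5533291082955, 'cy': 216.60012733822182, 'xyz': array([ 251.38702596,    6.90840194, 1520.43567106]), 'rotation': array([ 0.14876023, -0.12872631, -1.55646783])}
side {'color': (420, 560, 3), 'depth': (420, 560), 'fx': 515.3881893050899, 'fy': 515.3881893050899, 'cx': 274.66645176271516, 'cy': 215.64809689649164, 'xyz': array([ 345.79813403, -948.18975361,  830.7862769 ]), 'rotation': array([ 0.94359514, -0.09042069, -0.13964346])}
wrist {'color': (420, 560, 3), 'depth': (420, 560), 'fx': 316.1605222723757, 'fy': 316.1605222723757, 'cx': 278.63449073821414, 'cy': 205.15827904937635, 'xyz': array([ 65.33734857, 575.95482296, 373.32248928]), 'rotation': array([-0.25730463, -0.19982283,  1.3159184 ])}
{'time_s': 0.15, 'q': array([ 1.18737457e+00,  3.13842116e-01,  4.52395870e-02,  1.30358684e+00,
       -3.47594374e-05,  1.43121814e+00]), 'joint_vel': array([-0.00138735,  0.00140826,  0.00290661, -0.00140263,  0.00014616,
       -0.00101651]), 'effort': array([ 1.95867680e-03, -4.81063342e+01,  2.98815966e+01,  1.38757919e-02,
       -5.99404984e-05,  6.70264569e-06]), 'tcp_pos': array([138.68915615, 557.63367018, 230.60547129]), 'tcp_rot': array([-3.82040507e-01, -3.11794695e+00,  2.12768703e-03]), 'ft_force': array([ 0.08517358,  0.07565833, -0.64668109]), 'moment': array([-0.01317219, -0.00384503, -0.00986707]), 'grip_force': 0.0, 'grip_width': 85.56845725844103} 18.700000000000003
```

View pics/top0.png

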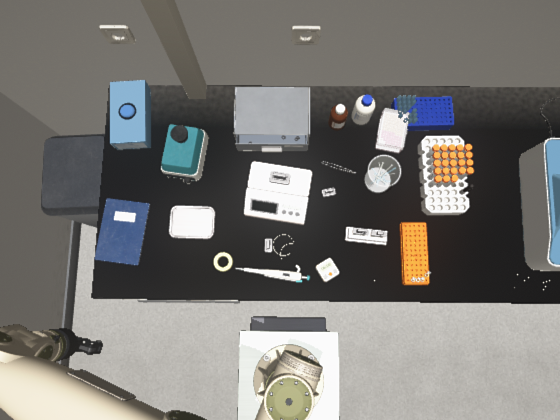

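View pics/side0.png

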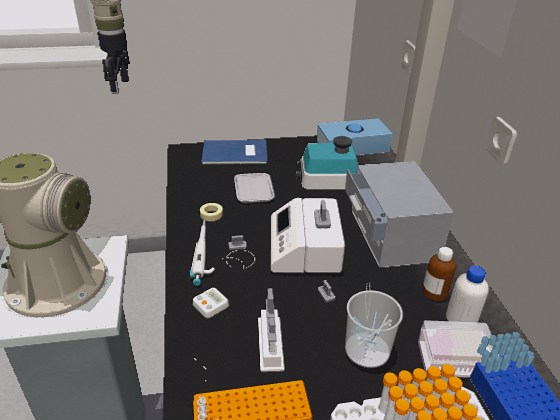

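The top view shows the photometer with the cap at about (280,177), the tray at (192,222), the stand at (366,236) and the beaker at (382,173). The small look-alike caps are at (268,243) and (329,191). Next I'll measure from depth.

```bash
python3 - <<'E'
from h import *
import pickle
F=pickle.load(open("f0.pkl","rb"))
f=F["top"];P=pts(f)
print("table z",np.nanmedian(P[200:280,110:330,2]))
def rect(name,box,zlo,zhi,f=f,P=P,white=False):
    u0,u1,v0,v1=box;m=np.zeros(P.shape[:2],bool)
    z=P[...,2];m[v0:v1,u0:u1]=((z>zlo)&(z<zhi))[v0:v1,u0:u1]
    if white: m&=f["color"].min(-1)>110
    q=P[m]
    if len(q)<4: print(name,len(q));return
    (c,s,a)=cv2.minAreaRect(q[:,:2].astype(np.float32))
    print(name,len(q),"c",np.round(c,1),"size",np.round(s,1),"ang",round(a,1),"z med",np.round(np.median(q[:,2]),1),"mean",np.round(q.mean(0),1))
rect("photometer all",(235,320,155,228),15,140)
rect("photometer blk",(235,320,155,228),80,93)
rect("cap rib",(260,300,160,190),125,150)
rect("cap lid",(260,300,160,190),96,112)
rect("tray",(160,225,195,245),2,30)
rect("tray rim",(160,225,195,245),9,30)
rect("stand top",(335,400,220,252),30,42)
rect("stand foot",(335,400,220,252),3,42)
rect("std high",(335,400,220,252),105,130)
rect("std mid",(335,400,220,252),50,104)
rect("beaker",(355,410,145,200),60,200)
a=cv2.resize(f["color"][150:255,160:400],None,fx=3.3,fy=3.3,interpolation=cv2.INTER_CUBIC);cv2.imwrite("pics/topc.png",a)
s=F["side"]["color"][190:380,180:400];cv2.imwrite("pics/sidec.png",cv2.resize(s,None,fx=3.1,fy=3.1,interpolation=cv2.INTER_CUBIC))
E
```

```text
table z 2.214860488124714
photometer all 3388 c [593.3  41.4] size [200.6 170.9] ang 80.7 z med 85.5 mean [588.1  41.6  77.9]
photometer blk 1858 c [616.2  37.8] size [200.4 125.2] ang 80.9 z med 87.6 mean [616.1  37.   87.4]
cap rib 50 c [632.7  35.2] size [39.  10.6] ang 79.9 z med 135.3 mean [631.8  34.5 134.8]
cap lid 137 c [631.7  29.3] size [75.7 36.9] ang 82.2 z med 101.1 mean [629.   34.7 101.3]
tray 1680 c [510.8 329.7] size [168.1 222.4] ang 0.6 z med 5.3 mean [506.5 328.5   6.4]
tray rim 353 c [509.8 326.8] size [150.2 209.8] ang 3.3 z med 11.7 mean [503.4 331.8  12.4]
stand top 212 c [ 460.9 -252.1] size [125.   34.8] ang 84.5 z med 35.4 mean [ 456.5 -246.3   35.7]
stand foot 665 c [ 461.3 -256.3] size [104.4 211.8] ang 0.5 z med 7.8 mean [ 458.4 -251.7   16.4]
std high 37 c [ 464.  -223.7] size [28.9 10. ] ang 82.5 z med 115.6 mean [ 463.5 -223.2  115.5]
std mid 134 c [ 460.4 -252.5] size [106.5  15.3] ang 84.6 z med 77.8 mean [ 459.2 -256.7   81. ]
beaker 561 c [ 685.8 -303.1] size [105.2 169.6] ang 77.0 z med 90.2 mean [ 663.4 -303.4   91.1]
```

View pics/topc.png

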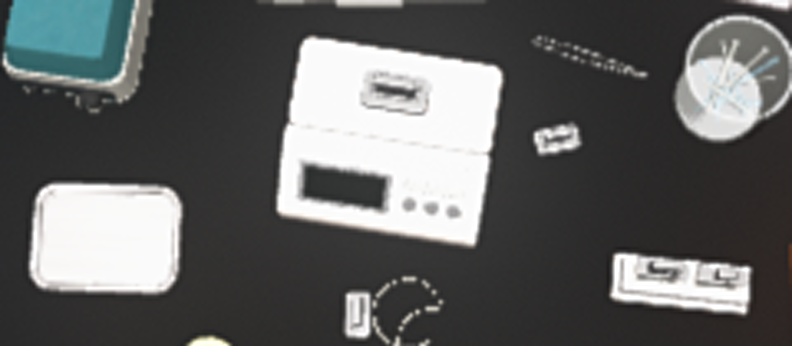

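View pics/sidec.png

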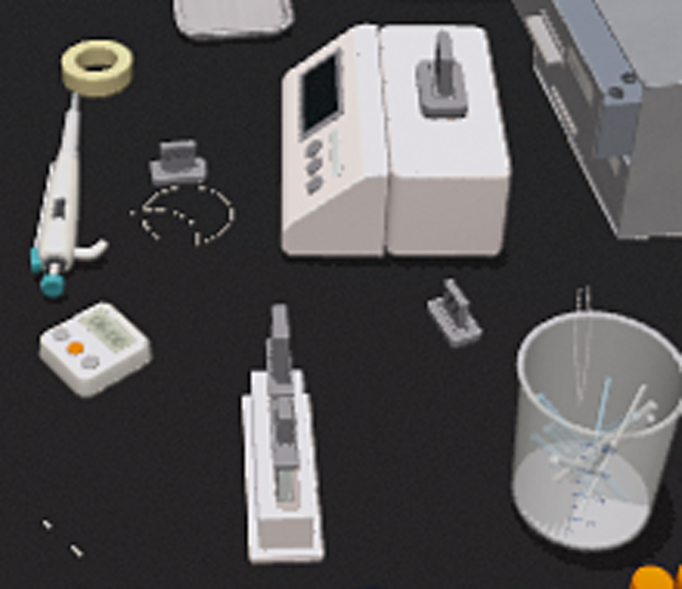

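Cap rib, photometer and stand agree with each other: slot at (632.8, 35.2) with yaw −9.1°, tall standard at (463.8, −223.4) with yaw −5.5°. The heights match too. Next: a better tray fit, what stands behind the photometer, and the first move.

```bash
cat >> h.py <<'E'
def goto(x,y,z,yaw,s=None):
    """offset (cm, tool axes) and rotation (deg) to TCP xyz with tool y at world angle yaw (deg), z down"""
    s=s or status.sense(); A=rot(s["tcp_rot"])
    t=np.deg2rad(yaw); Y=np.array([np.cos(t),np.sin(t),0]); Z=np.array([0,0,-1.]); B=np.stack([np.cross(Y,Z),Y,Z],1)
    o=A.T@(np.array([x,y,z])-s["tcp_pos"])/10
    print("off cm",np.round(o,2),"rot",np.round(np.rad2deg(R.from_matrix(A.T@B).as_rotvec()),2),"tcp",np.round(s["tcp_pos"],1))
E
python3 - <<'E'
from h import *
import pickle
F=pickle.load(open("f0.pkl","rb"))
f=F["top"];P=pts(f);z=P[...,2]
m=np.zeros(z.shape,np.uint8);m[195:248,160:225]=(f["color"].min(-1)>90)[195:248,160:225]
cs=cv2.findContours(m,0,cv2.CHAIN_APPROX_NONE)[0];c=max(cs,key=cv2.contourArea)[:,0]
q=ray(f,c[:,0],c[:,1],12.)[:,:2].astype(np.float32);print("tray",cv2.minAreaRect(q))
print("box behind z max",np.nanmax(z[90:150,237:308]),"x min",np.nanmin(P[90:150,237:308,0][z[90:150,237:308]>100]))
goto(632.8,35.2,231,-9.1)
E
```

```text
tray ((502.12042236328125, 328.32073974609375), (111.84603118896484, 151.45291137695312), 0.5366760492324829)
box behind z max 161.22123843359986 x min 720.1866154718156
off cm [-60.56 -38.77   0.  ] rot [-7.000e-02  5.000e-02  8.513e+01] tcp [138.7 557.6 230.6]
```

```bash
python3 -m pendant '[{"offset":[-5,-3.2,0],"rotation":[0,0,10.6]},{"offset":[-10,-6.4,0],"rotation":[0,0,21.2]},{"offset":[-15,-9.6,0],"rotation":[0,0,31.8]},{"offset":[-20,-12.8,0],"rotation":[0,0,42.4]},{"offset":[-25,-16,0],"rotation":[0,0,53]},{"offset":[-30,-19.2,0],"rotation":[0,0,63.6]},{"offset":[-35,-22.4,0],"rotation":[0,0,74.2]},{"offset":[-40,-25.6,0],"rotation":[0,0,85.13]}]' 4.5; python3 -c "
from h import *
goto(632.8,35.2,180,-9.1)"
```

```text
time_s: 1.15
tcp_pos: [466.2, 211.4, 231.2]
tcp_rot: [-2.393, -2.035, -0.0]
ft_force: [0.8, 1.4, -0.5]
grip_width: 44.9
grip_force: 0.0
off cm [-14.71  19.28   5.12] rot [-0.   -0.01 -0.17] tcp [466.2 211.4 231.2]
```

```bash
python3 -m pendant '[{"offset":[-3.7,4.8,0],"rotation":[0,0,0]},{"offset":[-7.4,9.6,0],"rotation":[0,0,0]},{"offset":[-11,14.5,1],"rotation":[0,0,0]},{"offset":[-14.7,19.3,3],"rotation":[0,0,0]},{"offset":[-14.7,19.3,5],"rotation":[0,0,0]},{"offset":[-14.7,19.3,5],"rotation":[0,0,0]},{"offset":[-14.7,19.3,5],"rotation":[0,0,0]}]'; python3 - <<'E'
from h import *
goto(632.8,35.2,106,-9.1)
f=cams.grab_frame("wrist");cv2.imwrite("pics/w1.png",f["color"])
P=pts(f);z=P[...,2];m=(abs(z-135)<6)&(abs(P[...,0]-633)<45)&(abs(P[...,1]-35)<45)
print(m.sum(),cv2.minAreaRect(P[m][:,:2].astype(np.float32)) if m.sum()>5 else 0)
E
```

```text
time_s: 2.02
tcp_pos: [632.9, 38.4, 181.9]
tcp_rot: [-2.387, -2.043, -0.0]
ft_force: [-0.2, 0.7, 0.4]
grip_width: 45.0
grip_force: 0.0
off cm [-0.32  0.04  7.59] rot [ 0.01 -0.01  0.23] tcp [632.9  38.4 181.9]
923 ((634.8506469726562, 33.789520263671875), (39.79818344116211, 10.540375709533691), 80.85363006591797)
```

View pics/w1.png

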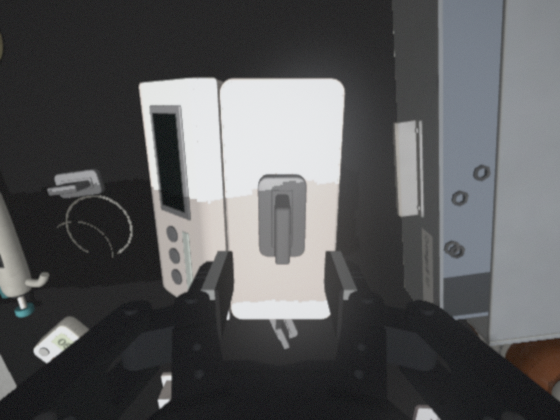

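The rib at (282,230) is centred between the fingertips. Wrist and top views agree to 2 mm, so I'll use the mean (633.8, 34.5). Descend and grip.

```bash
python3 -m pendant '[{"offset":[-0.4,0.1,2],"rotation":[0,0,0.2]},{"offset":[-0.4,0.15,4.5],"rotation":[0,0,0.2]},{"offset":[-0.4,0.15,6.5],"rotation":[0,0,0.2]},{"offset":[-0.4,0.15,7.5],"rotation":[0,0,0.2]},{"offset":[-0.4,0.15,7.5],"rotation":[0,0,0.2]},{"offset":[-0.4,0.15,7.5],"rotation":[0,0,0.2]}]'; python3 -m pendant '[{"offset":[0,0,0],"rotation":[0,0,0]},{"offset":[0,0,0],"rotation":[0,0,0]},{"offset":[0,0,0],"rotation":[0,0,0]},{"offset":[0,0,0],"rotation":[0,0,0]},{"offset":[0,0,0],"rotation":[0,0,0]},{"offset":[0,0,0],"rotation":[0,0,0]}]' 0.3; python3 -c "
from h import *
goto(633.8,34.5,106,-9.1)"
```

```text
time_s: 2.82
tcp_pos: [634.7, 33.9, 107.6]
tcp_rot: [2.389, 2.038, 0.002]
ft_force: [0.7, -0.3, -0.3]
grip_width: 45.2
grip_force: 0.0
time_s: 3.58
tcp_pos: [634.5, 33.7, 107.0]
tcp_rot: [2.39, 2.037, 0.002]
ft_force: [0.6, -0.6, 5.2]
grip_width: 9.4
grip_force: 59.2
off cm [ 0.07 -0.08  0.1 ] rot [ 0.08 -0.01 -0.02] tcp [634.5  33.7 107. ]
```

Gripped (9.4 mm, 59 N). Lift straight up.

```bash
python3 -m pendant '[{"offset":[0,0,-0.5],"rotation":[0,0,0]},{"offset":[0,0,-1],"rotation":[0,0,0]},{"offset":[0,0,-2],"rotation":[0,0,0]},{"offset":[0,0,-4],"rotation":[0,0,0]},{"offset":[0,0,-7],"rotation":[0,0,0]},{"offset":[0,0,-10],"rotation":[0,0,0]},{"offset":[0,0,-10],"rotation":[0,0,0]},{"offset":[0,0,-10],"rotation":[0,0,0]}]'; python3 - <<'E'
from h import *
goto(502,328,206,0.5)
f=cams.grab_frame("wrist");cv2.imwrite("pics/w2.png",f["color"])
f=cams.grab_frame("top");P=pts(f);z=P[...,2]
import pickle;pickle.dump(f,open("top2.pkl","wb"))
E
```

```text
time_s: 4.58
tcp_pos: [633.7, 33.8, 205.8]
tcp_rot: [-2.39, -2.038, 0.001]
ft_force: [-0.5, -0.1, -0.9]
grip_width: 9.1
grip_force: 58.5
off cm [ 2.697e+01 -1.766e+01 -1.000e-02] rot [-0.04 -0.01 -9.61] tcp [633.7  33.8 205.8]
```

View pics/w2.png

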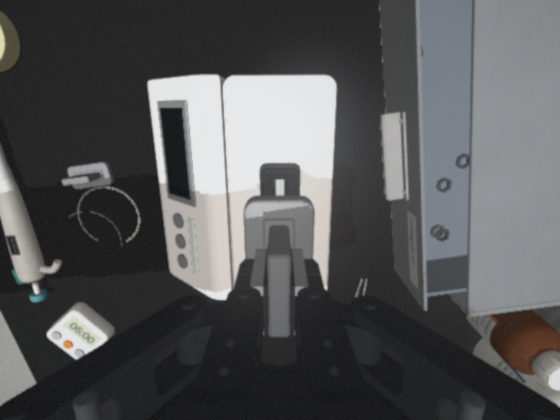

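The cap is held straight and the black collar is exposed at (280,178). Move over the tray.

```bash
python3 -m pendant '[{"offset":[3,-2,0],"rotation":[0,0,-1.5]},{"offset":[7.5,-5,0],"rotation":[0,0,-3]},{"offset":[12,-8,0],"rotation":[0,0,-5]},{"offset":[17,-11,0],"rotation":[0,0,-7]},{"offset":[22,-14.5,0],"rotation":[0,0,-9]},{"offset":[25.5,-16.7,0],"rotation":[0,0,-9.6]},{"offset":[27,-17.7,0],"rotation":[0,0,-9.6]},{"offset":[27,-17.7,0],"rotation":[0,0,-9.6]}]'; python3 -m pendant '[{"offset":[0,0,4],"rotation":[0,0,0]},{"offset":[0,0,8],"rotation":[0,0,0]},{"offset":[0,0,12],"rotation":[0,0,0]},{"offset":[0,0,15],"rotation":[0,0,0]},{"offset":[0,0,16.5],"rotation":[0,0,0]},{"offset":[0,0,17],"rotation":[0,0,0]},{"offset":[0,0,17],"rotation":[0,0,0]}]'; python3 - <<'E'
from h import *
goto(502,328,22,0.5)
f=cams.grab_frame("top");P=pts(f);z=P[...,2]
m=np.zeros(z.shape,np.uint8);m[195:248,160:225]=(f["color"].min(-1)>90)[195:248,160:225]
E
```

```text
time_s: 5.68
tcp_pos: [501.3, 328.8, 205.5]
tcp_rot: [-2.21, -2.233, 0.002]
ft_force: [0.6, 0.1, -0.0]
grip_width: 9.0
grip_force: 58.6
time_s: 6.55
tcp_pos: [502.8, 328.2, 37.0]
tcp_rot: [2.212, 2.23, 0.002]
ft_force: [-0.2, -0.2, -0.7]
grip_width: 8.9
grip_force: 58.6
off cm [-0.02 -0.08  1.5 ] rot [ 0.06 -0.02 -0.05] tcp [502.8 328.2  37. ]
```

```bash
python3 -m pendant '[{"offset":[0,0,0.5],"rotation":[0,0,0]},{"offset":[0,0,0.9],"rotation":[0,0,0]},{"offset":[0,0,1.2],"rotation":[0,0,0]},{"offset":[0,0,1.4],"rotation":[0,0,0]},{"offset":[0,0,1.5],"rotation":[0,0,0]},{"offset":[0,0,1.5],"rotation":[0,0,0]}]'
```

```text
time_s: 7.35
tcp_pos: [501.9, 328.4, 22.0]
tcp_rot: [2.212, 2.231, 0.0]
ft_force: [-2.4, -0.4, 5.5]
grip_width: 9.2
grip_force: 59.5
```

Contact with the tray floor (5.5 N). Release and rise.

```bash
python3 -m pendant '[{"offset":[0,0,0],"rotation":[0,0,0]},{"offset":[0,0,0],"rotation":[0,0,0]},{"offset":[0,0,0],"rotation":[0,0,0]},{"offset":[0,0,0],"rotation":[0,0,0]}]' 4.5;  python3 -m pendant '[{"offset":[0,0,-1],"rotation":[0,0,0]},{"offset":[0,0,-3],"rotation":[0,0,0]},{"offset":[0,0,-7],"rotation":[0,0,0]},{"offset":[0,0,-12],"rotation":[0,0,0]},{"offset":[0,0,-17],"rotation":[0,0,0]},{"offset":[0,0,-20],"rotation":[0,0,0]},{"offset":[0,0,-20],"rotation":[0,0,0]},{"offset":[0,0,-20],"rotation":[0,0,0]}]';python3 - <<'E'
from h import *
import pickle
f=cams.grab_frame("wrist");cv2.imwrite("pics/w3.png",f["color"])
goto(463.8,-223.4,222,-5.5)
f=cams.grab_frame("top");P=pts(f);z=P[...,2]
pickle.dump(f,open("top3.pkl","wb"))
# collar: dark pixels on top of photometer
m=np.zeros(z.shape,np.uint8);m[160:192,258:305]=(f["color"].max(-1)<90)[160:192,258:305]
c=max(cv2.findContours(m,0,cv2.CHAIN_APPROX_NONE)[0],key=cv2.contourArea);c=c[:,0]
print("collar",cv2.minAreaRect(ray(f,c[:,0],c[:,1],96.)[:,:2].astype(np.float32)),len(c))
E
```

```text
time_s: 7.85
tcp_pos: [501.9, 328.4, 21.2]
tcp_rot: [-2.212, -2.231, 0.0]
ft_force: [-0.1, -0.1, 0.4]
grip_width: 44.8
grip_force: 0.0
time_s: 8.85
tcp_pos: [501.6, 328.2, 220.8]
tcp_rot: [-2.212, -2.231, 0.001]
ft_force: [-0.7, 0.6, -0.6]
grip_width: 45.1
grip_force: 0.0
off cm [-55.11  -4.22  -0.13] rot [-0.1   0.05  5.99] tcp [501.3 328.  220.1]
collar ((678.0436401367188, 30.312389373779297), (26.697132110595703, 148.35317993164062), 0.41579413414001465) 100
```

View pics/w3.png

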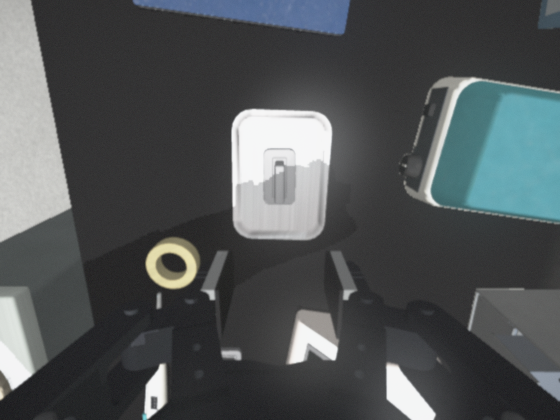

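The cap stands upright in the tray's centre at (280,177). Now go over to the stand.

```bash
python3 -m pendant '[{"offset":[-4,0,0],"rotation":[0,0,1]},{"offset":[-10,0,0],"rotation":[0,0,2]},{"offset":[-16,0,0],"rotation":[0,0,3]},{"offset":[-22,0,0],"rotation":[0,0,4]},{"offset":[-28,-1,0],"rotation":[0,0,5]},{"offset":[-34,-2,0],"rotation":[0,0,6]},{"offset":[-40,-3,0],"rotation":[0,0,6]},{"offset":[-46,-4,0],"rotation":[0,0,6]}]';python3 -m pendant '[{"offset":[-5,0,0],"rotation":[0,0,0]},{"offset":[-8,0.6,0],"rotation":[0,0,0]},{"offset":[-9,0.6,2],"rotation":[0,0,0]},{"offset":[-9,0.6,5],"rotation":[0,0,0]},{"offset":[-9,0.6,6],"rotation":[0,0,0]},{"offset":[-9,0.6,6],"rotation":[0,0,0]},{"offset":[-9,0.6,6],"rotation":[0,0,0]}]'; python3 - <<'E'
from h import *
import pickle
goto(463.8,-223.4,80,-5.5)
f=cams.grab_frame("wrist");cv2.imwrite("pics/w4.png",f["color"])
P=pts(f);z=P[...,2];m=(abs(z-115)<6)&(abs(P[...,0]-463)<35)&(abs(P[...,1]+223)<35)
print(m.sum(),cv2.minAreaRect(P[m][:,:2].astype(np.float32)) if m.sum()>5 else 0, np.median(z[m]))
f=cams.grab_frame("top");P=pts(f);z=P[...,2];pickle.dump(f,open("top4.pkl","wb"))
m=np.zeros(z.shape,np.uint8);m[168:188,262:300]=(f["color"].max(-1)<90)[168:188,262:300]
c=max(cv2.findContours(m,0,cv2.CHAIN_APPROX_NONE)[0],key=cv2.contourArea)[:,0]
print("collar",cv2.minAreaRect(ray(f,c[:,0],c[:,1],96.)[:,:2].astype(np.float32)),c.min(0),c.max(0))
m=(z>125)&(z<200);print(m[190:250,330:400].sum())
E
```

```text
time_s: 9.95
tcp_pos: [464.6, -133.5, 220.1]
tcp_rot: [-2.324, -2.111, 0.001]
ft_force: [1.4, -1.2, -0.3]
grip_width: 45.1
grip_force: 0.0
time_s: 10.82
tcp_pos: [463.7, -222.2, 162.1]
tcp_rot: [2.324, 2.112, 0.0]
ft_force: [0.2, 0.2, 1.0]
grip_width: 45.0
grip_force: 0.0
off cm [-0.12  0.01  8.21] rot [0.06 0.03 0.02] tcp [ 463.7 -222.2  162.1]
677 ((466.2539978027344, -225.17340087890625), (30.303668975830078, 9.249284744262695), 84.36861419677734) 116.00405061905795
collar ((630.99365234375, 34.634735107421875), (58.22260284423828, 27.65921401977539), 80.72199249267578) [270 173] [288 183]
0
```

View pics/w4.png

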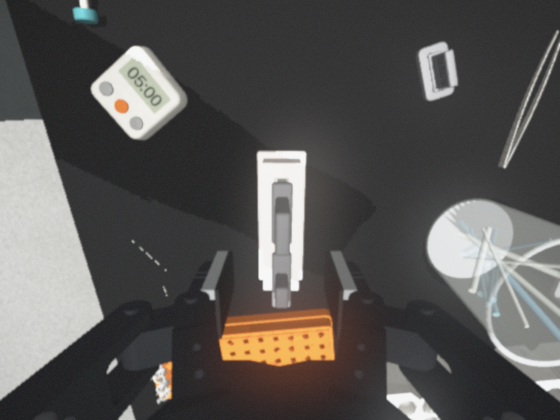

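Tall tab measured at (466, −225), z 116, 30 × 9 mm, yaw −5.6°; top and wrist views agree to 2 mm. The shorter one sits lower in the picture at (282,290). Descend and grip.

```bash
python3 -m pendant '[{"offset":[-0.2,0.1,2.5],"rotation":[0,0,0]},{"offset":[-0.2,0.12,5],"rotation":[0,0,0]},{"offset":[-0.2,0.12,7],"rotation":[0,0,0]},{"offset":[-0.2,0.12,8.2],"rotation":[0,0,0]},{"offset":[-0.2,0.12,8.2],"rotation":[0,0,0]},{"offset":[-0.2,0.12,8.2],"rotation":[0,0,0]}]'; python3 -m pendant '[{"offset":[0,0,0],"rotation":[0,0,0]},{"offset":[0,0,0],"rotation":[0,0,0]},{"offset":[0,0,0],"rotation":[0,0,0]},{"offset":[0,0,0],"rotation":[0,0,0]},{"offset":[0,0,0],"rotation":[0,0,0]},{"offset":[0,0,0],"rotation":[0,0,0]}]' 0.3; python3 -m pendant '[{"offset":[0,0,-0.5],"rotation":[0,0,0]},{"offset":[0,0,-1.2],"rotation":[0,0,0]},{"offset":[0,0,-2],"rotation":[0,0,0]},{"offset":[0,0,-3.5],"rotation":[0,0,0]},{"offset":[0,0,-6],"rotation":[0,0,0]},{"offset":[0,0,-10],"rotation":[0,0,0]},{"offset":[0,0,-14],"rotation":[0,0,0]},{"offset":[0,0,-14],"rotation":[0,0,0]}]';python3 -c "
from h import *
goto(633.9,34.5,220,-9.1)
f=cams.grab_frame('wrist');cv2.imwrite('pics/w5.png',f['color'])"
```

```text
time_s: 11.68
tcp_pos: [464.8, -224.6, 80.2]
tcp_rot: [2.325, 2.111, 0.001]
ft_force: [0.5, -0.3, -0.1]
grip_width: 44.6
grip_force: 0.0
time_s: 12.42
tcp_pos: [464.8, -224.5, 79.9]
tcp_rot: [2.325, 2.111, 0.001]
ft_force: [0.9, -0.0, 5.8]
grip_width: 9.0
grip_force: 59.5
time_s: 13.42
tcp_pos: [465.2, -225.2, 223.4]
tcp_rot: [2.321, 2.108, 0.001]
ft_force: [0.4, -0.6, -1.7]
grip_width: 9.4
grip_force: 59.1
off cm [27.48 14.3   0.31] rot [0.27 0.18 3.59] tcp [ 465.2 -225.2  223.4]
```

View pics/w5.png

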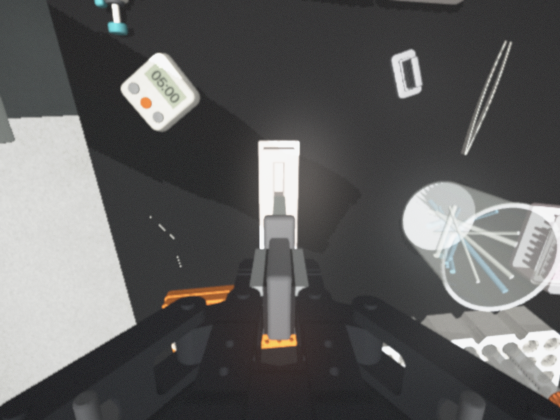

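The windowed standard is held and clear; the empty pocket is visible at (280,175). Move over the slot.

```bash
python3 -m pendant '[{"offset":[3,1.5,0],"rotation":[0,0,0.5]},{"offset":[7.5,4,0],"rotation":[0,0,1]},{"offset":[12,6.5,0],"rotation":[0,0,2]},{"offset":[17,9,0],"rotation":[0,0,3]},{"offset":[22,11.5,0],"rotation":[0,0,3.6]},{"offset":[25.5,13.3,0],"rotation":[0,0,3.6]},{"offset":[27.4,14.3,0],"rotation":[0,0,3.6]},{"offset":[27.4,14.3,0],"rotation":[0,0,3.6]}]'; python3 -m pendant '[{"offset":[0,0,0],"rotation":[0,0,0]},{"offset":[0,0,0],"rotation":[0,0,0]},{"offset":[0,0,0],"rotation":[0,0,0]}]'; python3 - <<'E'
from h import *
goto(633.9,34.5,180,-9.1)
f=cams.grab_frame("wrist");cv2.imwrite("pics/w6.png",f["color"])
f=cams.grab_frame("top");P=pts(f);z=P[...,2]
m=np.zeros(z.shape,bool);m[140:200,250:310]=True
print(P[170:185,268:295,2].max())
E
```

```text
time_s: 14.48
tcp_pos: [632.1, 36.2, 217.3]
tcp_rot: [-2.386, -2.039, 0.004]
ft_force: [-0.2, -0.3, -0.6]
grip_width: 9.0
grip_force: 58.9
time_s: 14.85
tcp_pos: [632.5, 33.9, 219.5]
tcp_rot: [2.392, 2.036, 0.0]
ft_force: [0.0, -0.1, -1.1]
grip_width: 9.3
grip_force: 58.9
off cm [0.08 0.13 3.95] rot [ 0.    0.   -0.09] tcp [632.5  33.9 219.5]
nan
```

View pics/w6.png

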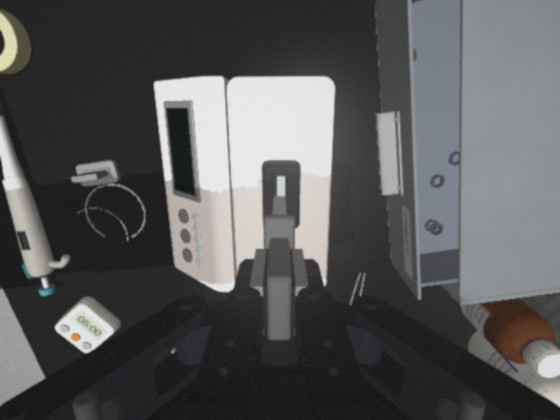

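The standard hangs straight above the collar at (281,190). Apply the 1 mm corrections and lower to just above the mouth, then in carefully.

```bash
python3 -m pendant '[{"offset":[0.08,0.13,1],"rotation":[0,0,0]},{"offset":[0.08,0.13,2.5],"rotation":[0,0,0]},{"offset":[0.08,0.13,4],"rotation":[0,0,0]},{"offset":[0.08,0.13,4.6],"rotation":[0,0,0]},{"offset":[0.08,0.13,4.6],"rotation":[0,0,0]},{"offset":[0.08,0.13,4.6],"rotation":[0,0,0]}]'; python3 -m pendant '[{"offset":[0,0,0.2],"rotation":[0,0,0]},{"offset":[0,0,0.5],"rotation":[0,0,0]},{"offset":[0,0,0.8],"rotation":[0,0,0]},{"offset":[0,0,1.1],"rotation":[0,0,0]},{"offset":[0,0,1.1],"rotation":[0,0,0]}]'; python3 -c "
from h import *
goto(633.9,34.5,106,-9.1);print(status.sense()['moment'])"
```

```text
time_s: 15.7
tcp_pos: [634.6, 35.4, 173.7]
tcp_rot: [2.39, 2.038, 0.001]
ft_force: [-0.7, -0.2, -0.5]
grip_width: 9.8
grip_force: 58.9
time_s: 16.32
tcp_pos: [634.0, 35.4, 161.8]
tcp_rot: [-2.39, -2.038, 0.001]
ft_force: [0.3, 0.2, -0.6]
grip_width: 9.1
grip_force: 58.9
off cm [-0.09  0.01  5.58] rot [-0.05  0.   -0.01] tcp [634.   35.4 161.8]
[ 0.04032331  0.00916156 -0.00778821]
```

The foot is about 6 mm into the slot with no force. Keep going.

```bash
python3 -m pendant '[{"offset":[0,0,0.4],"rotation":[0,0,0]},{"offset":[0,0,0.9],"rotation":[0,0,0]},{"offset":[0,0,1.4],"rotation":[0,0,0]},{"offset":[0,0,1.8],"rotation":[0,0,0]},{"offset":[0,0,1.8],"rotation":[0,0,0]}]'; python3 -m pendant '[{"offset":[0,0,0.4],"rotation":[0,0,0]},{"offset":[0,0,0.9],"rotation":[0,0,0]},{"offset":[0,0,1.4],"rotation":[0,0,0]},{"offset":[0,0,1.8],"rotation":[0,0,0]},{"offset":[0,0,1.8],"rotation":[0,0,0]}]'
```

```text
time_s: 16.95
tcp_pos: [633.9, 35.4, 143.7]
tcp_rot: [-2.39, -2.037, 0.001]
ft_force: [0.1, -0.3, -1.6]
grip_width: 9.9
grip_force: 58.9
time_s: 17.58
tcp_pos: [634.5, 35.3, 126.2]
tcp_rot: [2.391, 2.038, 0.001]
ft_force: [0.6, -1.0, 1.3]
grip_width: 9.1
grip_force: 59.3
```

```bash
python3 -m pendant '[{"offset":[0,0,0.4],"rotation":[0,0,0]},{"offset":[0,0,0.9],"rotation":[0,0,0]},{"offset":[0,0,1.3],"rotation":[0,0,0]},{"offset":[0,0,1.7],"rotation":[0,0,0]},{"offset":[0,0,1.7],"rotation":[0,0,0]}]'; python3 -m pendant '[{"offset":[0,0,0.1],"rotation":[0,0,0]},{"offset":[0,0,0.2],"rotation":[0,0,0]},{"offset":[0,0,0.25],"rotation":[0,0,0]},{"offset":[0,0,0.25],"rotation":[0,0,0]}]'
```

```text
time_s: 18.2
tcp_pos: [634.4, 35.3, 109.0]
tcp_rot: [2.391, 2.038, 0.0]
ft_force: [0.9, -1.2, 2.7]
grip_width: 9.3
grip_force: 59.6
time_s: 18.7
tcp_pos: [634.5, 35.3, 106.9]
tcp_rot: [2.391, 2.038, 0.001]
ft_force: [2.2, -0.9, 2.4]
grip_width: 9.3
grip_force: 59.7
```

Still only spring force. Press the last bit until the shoulders resist.

```bash
python3 -m pendant '[{"offset":[0,0,0.05],"rotation":[0,0,0]},{"offset":[0,0,0.1],"rotation":[0,0,0]},{"offset":[0,0,0.15],"rotation":[0,0,0]},{"offset":[0,0,0.15],"rotation":[0,0,0]}]'; python3 -m pendant '[{"offset":[0,0,0.05],"rotation":[0,0,0]},{"offset":[0,0,0.1],"rotation":[0,0,0]},{"offset":[0,0,0.1],"rotation":[0,0,0]}]'
```

```text
time_s: 19.2
tcp_pos: [634.5, 35.3, 106.0]
tcp_rot: [2.391, 2.038, 0.001]
ft_force: [0.7, -0.8, 8.0]
grip_width: 9.4
grip_force: 60.4
time_s: 19.58
tcp_pos: [634.5, 35.3, 105.9]
tcp_rot: [2.39, 2.037, 0.002]
ft_force: [-2.0, -0.6, 12.3]
grip_width: 9.3
grip_force: 61.2
```

The shoulders are seated: the TCP stopped at 105.9 (106 expected) and force is climbing past the spring's. Add a little pressure, hold, and check the cap and blank numerically.

```bash
python3 -m pendant '[{"offset":[0,0,0.05],"rotation":[0,0,0]},{"offset":[0,0,0.05],"rotation":[0,0,0]},{"offset":[0,0,0.05],"rotation":[0,0,0]},{"offset":[0,0,0.05],"rotation":[0,0,0]}]'; python3 - <<'E'
from h import *
P=pts(cams.grab_frame("top"));z=P[...,2]
def rect(n,x,y,lo,hi):
    m=(abs(P[...,0]-x)<40)&(abs(P[...,1]-y)<40)&(z>lo)&(z<hi);q=P[m]
    print(n,m.sum(),np.round(np.concatenate([*map(np.ravel,cv2.minAreaRect(q[:,:2].astype(np.float32)))]),1) if m.sum()>3 else "",np.median(q[:,2]) if m.sum() else "")
rect("cap rib in tray (z 51)",502,328,44,58)
rect("blank tab (z 100)",458,-281,92,108)
S=pts(cams.grab_frame("side"));m=(abs(S[...,0]-634)<25)&(abs(S[...,1]-35)<45)
h=S[m][:,2];print("z hist near slot",np.histogram(h[~np.isnan(h)],[80,85,90,94,98,101,104,110,120,130,140]))
E
```

```text
time_s: 20.08
tcp_pos: [634.5, 35.3, 105.9]
tcp_rot: [2.39, 2.037, 0.002]
ft_force: [-3.0, -0.9, 14.8]
grip_width: 9.2
grip_force: 61.5
cap rib in tray (z 51) 35 [499.4 328.9   9.8  38.4   1.6] 50.766464017181306
blank tab (z 100) 22 [ 458.  -279.8   15.8    9.5   87.8] 99.1830521055731
z hist near slot (array([  0, 159,  85,  62,  17,  19,  20,  47,  52,  54]), array([ 80,  85,  90,  94,  98, 101, 104, 110, 120, 130, 140]))
```

```bash
python3 -c "
from rig import workorder
print(workorder.finish_job())"
```

```text
the job is handed in; nothing more can be done
None
```

The job is handed in: the cap stands upright in the tray, the solid standard is still in the stand, and the arm is gripping the windowed standard and holding it fully home in the slot at about 15 N. I didn't re-measure the beaker, timer and tape roll at the end.

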